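# Take the hanging bin off the railed rack and lock it on the uprights

### The job

Take the small dark grey bin with the two steel claws out of the low white rack: lift it clear over the front retaining rail without dragging it against the rail, and draw it forward clear of the rack. Then hook both its claws into the slots of the steel uprights and press it down until the catch locks, and let go. Leave the tin, the timer, the brush and the tape roll where they are.

Things in the scene. Friction and masses are not known exactly. Their poses are not given: they have to be found in the camera images.
- bin: dark grey open-topped bin, 70 (x) x 60 (y) x 90 (z) mm, 0.1 to 0.2 kg; front wall 60 mm high, side walls 3 mm thick, full height. Origin: centre of its underside; z up, x from front to back. Grip across the 60 mm sides near the top. Low in its back wall a 5 mm high bar under an 18 mm wide window (z 5 to 20 mm) for the catch
- claws (a point): midway between the two steel claws on the bin's back (+x) face, 35 mm behind and 78 mm above the bin's origin, at the underside of their tongues; axes as the bin's. Claws at y = +21 and -21 mm, 6 mm wide: a 5 mm thick tongue, 6.5 mm long, ends in a 4 mm thick lip that hangs 16 mm below the tongue's underside; they reach 10.5 mm behind this point
- rack: low white rack, fixed, 150 (x) x 400 (y) mm, front to the robot; origin under its centre at worktop level, x to its back, y along it. Shelf floor at z = 50 mm, end cheeks to 92, back panel to 89 mm. Bin, tin and timer stand on it about 110 mm apart in any order, all within 2 cm of its depth's middle, the bin's claws to the back
- rail: the rack's steel front retaining rail: two round 6 mm wires along the front, 69 mm in front of the rack's origin, the upper one's top 86 mm above the worktop (36 mm above the shelf floor). Same origin and axes as the rack
- seat (a point): where the bin's origin is when it hangs locked, 60 mm above the worktop, about 2.5 mm of play; axes as the bin's then, x into the uprights. Their front faces are the plane x = +36 mm here; they end 119 mm above this point; foot 160 x 140 x 10 mm. Hold the bin 16 to 26 mm above this place, move it in +x to the uprights so that the claws enter, then press it down to 0
- slots (a point): midway between the two slots of the fixed steel uprights, on their front face at the slots' lower ends, 36 mm behind and 78 mm above the seat point; axes as the seat's. Slots at y = +21 and -21 mm, each 14 mm wide and 31 mm high, through 4 mm of steel. The tongues come to rest on the lower ends
- catch (a joint): black spring wedge between the uprights, 5.5 mm out of their front face, 6.5 to 15 mm above the seat's height, sloped above, flat below. Value in m: 0 = out, up to 0.008 pushed in. The bar of the bin's back pushes it in on the way down (needs about 2 to 5 N down, more than the bin's weight); then it springs into the window and stops the bin from rising
- tin: food tin, 57 mm wide, 72 mm high, on the rack; origin at the centre of its underside
- minute_timer: white minute timer with a red knob, 66 mm wide, 48 mm high, on the rack; origin at the centre of its underside
- brush: wooden scrubbing brush, 61 x 154 x 46 mm, lying on the worktop near the robot, long along its y; origin at the centre of its underside
- tape: roll of grey tape, 105 mm wide, 48 mm high, on the worktop behind; origin at the centre of its underside

How it is judged:
On the way, in this order (a step that is already met when the one before it is completed fails the run):
1. the bin is lifted above the rail while it is still behind it (z of bin in the frame of rack above 0.087 m and x of bin in the frame of rack between -0.032 and 0.06 m), for 0.05 s.
2. still above the rail's height, it is drawn forward until its body is in front of the rail (z of bin in the frame of rack above 0.08 m and x of bin in the frame of rack below -0.11 m and y of bin in the frame of rack between -0.24 and 0.24 m), for 0.05 s.
At the end, for the whole second after the job is handed in: The bin hangs with both claws in the slots: its origin within 5 mm (x), 7 mm (y) and 4 mm (height) of the seat, upright within 0.1 rad and square within 0.12 rad, the catch sprung out (under 3 mm pushed in), at rest and released (x of bin in the frame of seat between -0.005 and 0.005 m and y of bin in the frame of seat between -0.007 and 0.007 m and z of bin in the frame of seat between -0.004 and 0.004 m and value of joint catch below 0.003 m and angle between bin's own z axis and vertical below 0.1 rad and angle between the x axis of bin and the x axis of seat, either way round below 0.12 rad and linear speed of bin below 0.02 m/s and contact force between the fingers and bin below 0.1 N); the robot touches nothing.
It fails at once if the tin is shifted by more than 3 cm (distance of tin from where it was at the start of the episode above 0.03 m).
It fails at once if the minute timer is shifted by more than 3 cm (distance of minute_timer from where it was at the start of the episode above 0.03 m).
It fails at once if the scrubbing brush is shifted by more than 3 cm (distance of brush from where it was at the start of the episode above 0.03 m).
It fails at once if the tape roll is shifted by more than 3 cm (distance of tape from where it was at the start of the episode above 0.03 m).
It fails at once if the bin is dragged or knocked against the retaining rail (over 5 N) (contact force between bin and rail above 5 N).
It also fails if it takes over 50 s, if anything falls off the work surface, if the arm or the gripper's body presses on something with over 40 N, if the wrist force passes 120 N, or if a joint passes its speed limit or range.

### The arm

A 7-joint arm with a two-finger parallel gripper is mounted at the origin on a cart in front of the work surface, level with it; the furniture and walls round the work are solid. World frame = base frame: x ahead of the robot, y to its left, z up, the work surface at z = 0. Lengths are in m, angles in rad, forces in N, time in s.
With the tool pointing down it reaches from about 0.35 to 0.9 m from the base axis. Payload 8.1 kg.
Tool frame: the origin (TCP) lies at the very end of the fingers, on their centre line; the grasp point (between the pads) lies 19 mm behind it (arm.tcp_to_grasp is the distance from the TCP to the grasp point, in m); z points along the fingers, y is the line along which they close (so a half turn about z gives the same grasp; the last joint's range is limited). The gripper opens to 92 mm and grips with 3 to 60 N. Pads are 19 mm wide; open, the fingers measure 130 mm over their backs; the gripper's body (75 mm by 190 mm) begins 47 mm behind the grasp point.
Start: joints at [1.119, 0.434, 0.025, 1.573, -0.012, 1.134, -0.075], TCP at [0.214, -0.587, 0.227] pointing down, gripper open.
Joint ranges: [-2.62, 2.62], [-0.44, 2.09], [-1.27, 1.32], [0.08, 2.57], [-1.32, 4.46], [0.12, 2], [-2.74, 2.74]. Speed limits (rad/s): [2.22, 2.22, 3.01, 3.01, 3.14, 3.14, 3.14].

### API

Orientations are given as a rotation vector (axis times angle).
In Python, from cell import arm, get_image gives the robot as it stands (arm), with the cameras as plain functions.
- The arm moves only by the shell command python3 nudge.py 'ROWS' [FORCE]. ROWS is a JSON list of rows, 1 to 10 of them, each written [[dx, dy, dz], turn, opening]: dx, dy, dz in fractions of the full range, 1 being 500 mm, then a turn about the tool's z in shares of 90 degrees (1.0 is 90 degrees), then the opening from 0.0 (shut) to 1.0 (fully open); each row shifts and turns the commanded pose from where the row before left it, along the tool's axes as they then stand; what a row does not reach is not made up. A row lasts 1/10 s, in which the tool goes at most 0.05 m and 0.15 rad, less where a joint would pass 70% of its speed; a pose out of reach is approached as far as the arm can. The fingers move at their own pace and stop on an object; FORCE is the grip in N (left out, the last holds). Time passes only in rows, so rows that do not move let the fingers close. It prints the time, the measured TCP pose, the force, the opening and the grip force at its end. A shift or turn number past 1, either way, is cut back to 1. Input that does not fit is refused with a message, and nothing moves.
- arm.observe(): the state, without advancing time (a new reading comes with each control period).
- get_image(name): name is "scene" or "top" or "wrist"; returns a dict with "image" (400x640x3 uint8, blue, green, red), "fx", "fy", "cx", "cy" (pixels), "cam_to_world" (4x4, takes a point from camera to world coordinates); the wrist camera has in their place "mount" (4x4, takes a point from camera to tool coordinates, whose origin is the TCP and whose axes are the flange's). Camera axes: x right, y down, z forward; pixel columns grow to the right and rows downward; lengths in m; the calibration is good to about 2 mm. A picture is of the moment at which its call begins: read the wrist's pose just before it. There is no depth.
- arm.sign_off(): hands the job in; it is judged then, once.
The state is a dict: "clock": time; "joints": joint angles; "dq": joint speeds; "joint_efforts": joint torques, N m; "position": TCP position; "ee_rot": TCP orientation; "force": force on the tool from outside, world axes, zero at the start; "ft_torque": the same for the moment, N m; "width": opening from 0.0 (shut) to 1.0 (fully open); "gripper_force": force on a finger pad.
Only numpy, scipy, OpenCV 4.12 (cv2) and the standard library are available. Lean on these libraries where they do the work, as an engineer would, in place of code of your own. Each camera call takes 0.05 s, during which the arm holds its last target. There are 200 camera calls.

## Working session

There is one attempt and no reset: what is moved stays moved. The work goes in short steps, Python scripts to look and compute and a shell command to move; the robot and the scene stay as the last step left them, time stands still between calls to the robot, and variables do not carry over. Pictures are saved under pics/ and viewed, at most 13 in all, crops included, and the job is handed in when it is done.

```bash
ls; mkdir -p pics
python3 - <<'E'
from cell import arm, get_image
import cv2,numpy as np
s=arm.observe();print(s['clock'],s['position'],s['ee_rot'],s['width'])
for n in('scene','top'):
    d=get_image(n);cv2.imwrite(f'pics/{n}0.png',d['image']);np.savez(f'{n}0.npz',**d)
    print(n,d['fx'],d['cx'],d['cy'],np.round(d['cam_to_world'],3).tolist())
E
```

```text
cell.py
nudge.py
pics
0.0 [ 0.21337696 -0.58690842  0.22593321] [-3.09244675e+00 -5.44739066e-01  6.63252421e-04] 0.9965250487307273
scene 437.9368413929605 317.47114212589514 199.17597473281307 [[-0.737, -0.452, 0.503, -0.044], [-0.676, 0.48, -0.559, 0.781], [0.011, -0.752, -0.659, 0.951], [0.0, 0.0, 0.0, 1.0]]
top 460.10852466518224 319.5934314262056 196.1235840496358 [[-0.428, -0.737, 0.523, -0.073], [-0.904, 0.344, -0.254, 0.385], [0.007, -0.582, -0.813, 1.154], [0.0, 0.0, 0.0, 1.0]]
```

View pics/scene0.png

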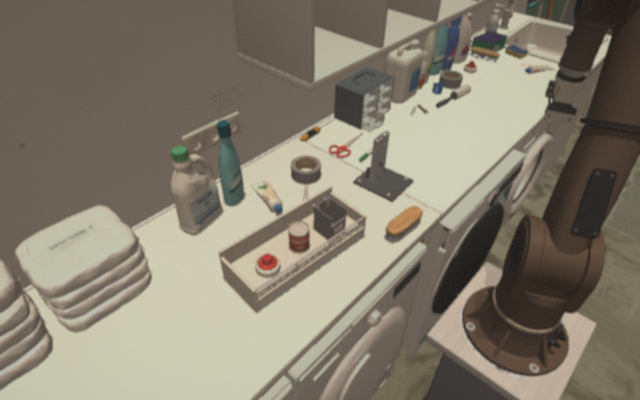

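View pics/top0.png

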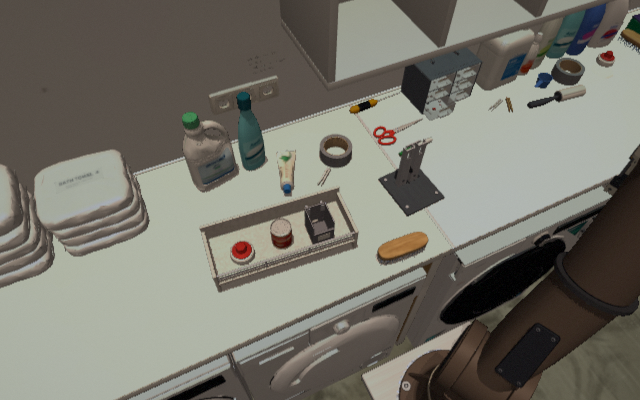

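The scene view shows the bin in the rack at about (330,217), with the tin at (299,237), the timer at (267,264), the uprights at (378,155) and the brush at (404,221). In the top view the bin is at (320,223) and the uprights are at (411,160). I'll enlarge both regions.

Run:
```python
import cv2,numpy as np
a=cv2.imread('pics/top0.png')[130:290,190:450]; b=cv2.imread('pics/scene0.png')[125:305,215:430]
cv2.imwrite('pics/c1.png',cv2.resize(a,None,fx=3,fy=3,interpolation=cv2.INTER_CUBIC))
cv2.imwrite('pics/c2.png',cv2.resize(b,None,fx=3.3333,fy=3.3333,interpolation=cv2.INTER_CUBIC))
```

```text
(no output)
```

View pics/c1.png

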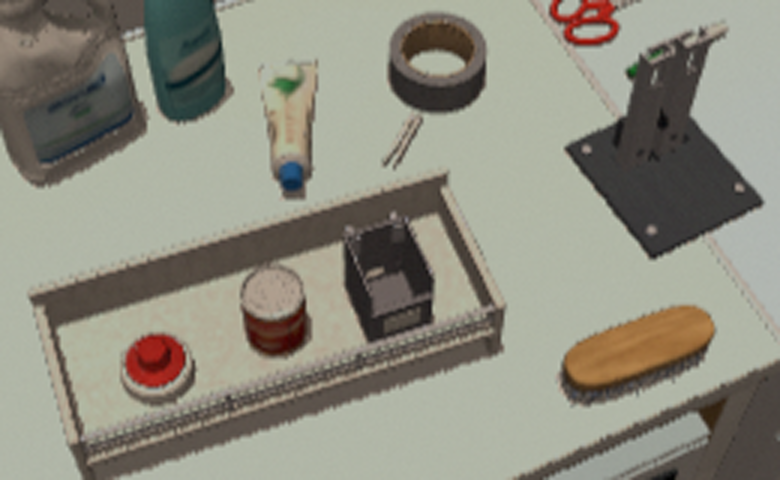

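View pics/c2.png

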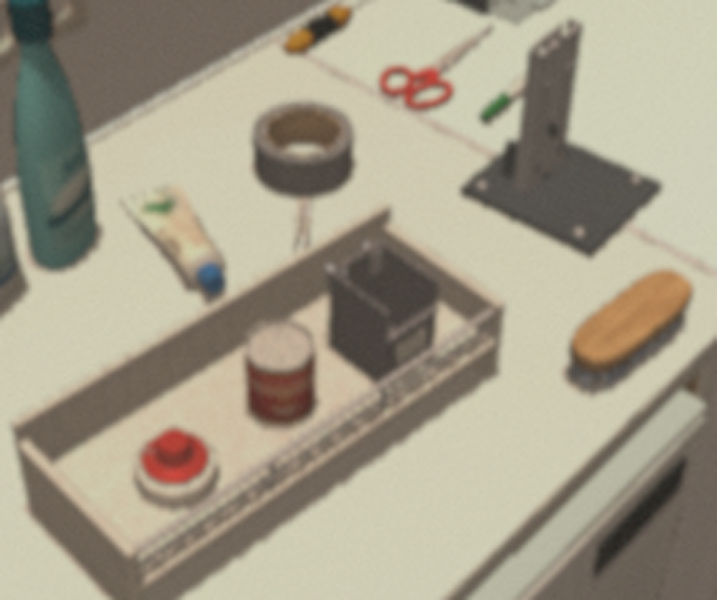

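The crops show the four bin rim corners, the two claws on the back edge, the rack corners, and the corners of the uprights' foot. The upright tops are at c1 (632,68)–(725,30) and c2 (532,45)–(578,25). I'll triangulate these for a rough fix, then move in with the wrist camera.

```bash
cat > h.py <<'E'
import cv2,numpy as np
from scipy.spatial.transform import Rotation as R
def ray(d,uv,T=None):
    T=d['cam_to_world'] if T is None else T
    v=np.array([(uv[0]-d['cx'])/d['fx'],(uv[1]-d['cy'])/d['fy'],1.]);v=T[:3,:3]@v
    return T[:3,3],v/np.linalg.norm(v)
def tri(rays):
    A=0;b=0
    for o,v in rays:
        P=np.eye(3)-np.outer(v,v);A=A+P;b=b+P@o
    x=np.linalg.solve(A,b)
    return x,max(np.linalg.norm((np.eye(3)-np.outer(v,v))@(x-o)) for o,v in rays)
def plane(r,z): return r[0]+r[1]*(z-r[0][2])/r[1][2]
def wT(d,s):
    T=np.eye(4);T[:3,:3]=R.from_rotvec(s['ee_rot']).as_matrix();T[:3,3]=s['position'];return T@d['mount']
E
python3 - <<'E'
from h import *
t=np.load('top0.npz');s=np.load('scene0.npz')
P={'rackBL':((35,292),(18,428)),'rackBR':((446,178),(388,212)),'rackFR':((500,303),(500,305)),'rackFL':((85,455),(140,560)),
'binBL':((347,230),(331,270)),'binBR':((404,222),(380,247)),'binFR':((432,290),(437,290)),'tin':((273,292),(281,345)),
'footL':((568,148),(463,190)),'footF':((652,256),(592,254)),'footR':((762,203),(659,186)),'upL':((632,68),(532,45)),'upR':((725,30),(578,25)),'brush':((640,340),(632,318))}
for k,(a,b) in P.items():
    r=[ray(t,(a[0]/3+190-.33,a[1]/3+130-.33)),ray(s,(b[0]*.3+215-.35,b[1]*.3+125-.35))]
    x,e=tri(r);print(k,x.round(3),round(e,4))
E
```

```text
rackBL [0.645 0.387 0.102] 0.0004
rackBR [ 0.602 -0.     0.107] 0.0018
rackFR [0.465 0.013 0.091] 0.0003
rackFL [0.49  0.397 0.082] 0.004
binBL [0.566 0.117 0.137] 0.0002
binBR [0.554 0.067 0.137] 0.0012
binFR [0.482 0.076 0.138] 0.0034
tin [0.543 0.199 0.124] 0.0007
footL [ 0.644 -0.169  0.01 ] 0.0011
footF [ 0.49  -0.177  0.011] 0.0004
footR [ 0.501 -0.314  0.009] 0.0021
upL [ 0.575 -0.167  0.215] 0.0052
upR [ 0.622 -0.315  0.149] 0.0033
brush [ 0.401 -0.106  0.035] 0.0014
```

```bash
cat >> h.py <<'E'
def delta(s,p,yaw):
    # turn about tool z to bring tool x to world yaw, then shift in tool axes (after turning)
    M=R.from_rotvec(s['ee_rot']).as_matrix();cur=np.arctan2(M[1,0],M[0,0])
    M2=R.from_euler('z',yaw).as_matrix()@np.diag([1,-1,-1.])
    return round((cur-yaw+np.pi)%(2*np.pi)-np.pi,3),(M2.T@(np.array(p)-s['position'])).round(4), 'tilt',M[:,2].round(4)
E
python3 - <<'E'
from h import *
from cell import arm, get_image
s=arm.observe()
d=get_image('wrist');print(d['mount'].round(3).tolist(),d['fx'],d['cx'],d['cy'])
print(delta(s,[.43,-.25,.42],0.05))
E
```

```text
[[0.0, -0.966, -0.257, 0.069], [1.0, 0.0, 0.0, 0.001], [-0.0, -0.257, 0.966, -0.158], [0.0, 0.0, 0.0, 1.0]] 279.78927041780713 317.77508302405107 198.65437534129532
(np.float64(0.299), array([ 0.2332, -0.3257, -0.1939]), 'tilt', array([-5.0e-04,  1.2e-03, -1.0e+00]))
```

Careful with the scale: shifts go in shares of 500 mm and turns go in shares of 90 degrees. That gives: -0.048 m is -0.096, -0.04 m is -0.08, 0.1 rad is 0.0637.

```bash
python3 nudge.py '[[[0,0,-0.096],0,1],[[0,0,-0.096],0.0637,1],[[0,0,-0.096],0.0637,1],[[0.04,-0.06,-0.08],0.0637,1],[[0.06,-0.08,0],0,1],[[0.06,-0.08,0],0,1],[[0.06,-0.08,0],0,1],[[0.06,-0.08,0],0,1],[[0.06,-0.08,0],0,1],[[0.06,-0.08,0],0,1]]'; python3 nudge.py '[[[0.06,-0.08,0],0,1],[[0.06,-0.02,0],0,1],[[0,0,0],0,1],[[0,0,0],0,1]]'
python3 - <<'E'
from h import *
from cell import arm, get_image
s=arm.observe();d=get_image('wrist');np.savez('w1.npz',T=wT(d,s),**d);cv2.imwrite('pics/w1.png',d['image']);print(s['position'])
E
```

```text
clock: 1.15
position: [0.3965, -0.3067, 0.4079]
ee_rot: [3.14, 0.076, -0.0]
force: [1.1, -0.1, 0.0]
width: 1.004
gripper_force: 0.0
clock: 1.55
position: [0.4535, -0.2556, 0.4074]
ee_rot: [-3.14, -0.078, 0.002]
force: [-1.2, -1.2, -0.8]
width: 0.997
gripper_force: 0.0
[ 0.45346952 -0.25555012  0.40735478]
```

View pics/w1.png

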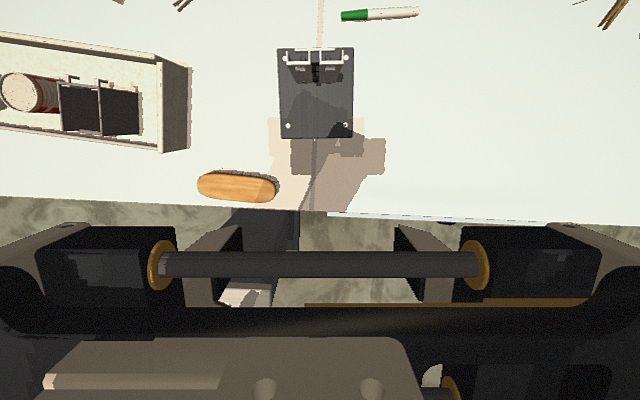

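The wrist view shows the uprights' top edge at about (287–345, 50–62), and the foot outline at (277,48), (352,48), (353,138), (280,138). The bin is at (60–142, 85–135) with its claws at (70,80) and (103,80). I'll take a closer shot here, then one over the bin.

```bash
cat > snap.py <<'E'
import sys
from h import *
from cell import arm, get_image
n=sys.argv[1];s=arm.observe();d=get_image('wrist');np.savez(n+'.npz',T=wT(d,s),**d);cv2.imwrite(f'pics/{n}.png',d['image']);print(s['clock'],s['position'].round(4))
E
python3 nudge.py '[[[0.07,0,0.09],0,1],[[0.07,0,0.09],0,1],[[0,0,0],0,1],[[0,0,0],0,1],[[0,0,0],0,1]]' && python3 snap.py w2
python3 nudge.py '[[[-0.03,-0.09,0],0.0446,1],[[-0.03,-0.09,0],0.0509,1],[[-0.03,-0.09,0],0,1],[[0,-0.09,0],0,1],[[0,-0.09,0],0,1],[[0,-0.09,0],0,1],[[0,-0.09,0],0,1],[[0,-0.04,0],0,1],[[0,0,0],0,1],[[0,0,0],0,1]]' && python3 nudge.py '[[[0,0,0],0,1],[[0,0,0],0,1]]' && python3 snap.py w3
python3 - <<'E'
import cv2,numpy as np
a=cv2.imread('pics/w2.png')[0:240,200:440];b=cv2.imread('pics/w3.png')[0:240,200:440]
c=np.hstack([cv2.resize(i,(400,400),interpolation=cv2.INTER_CUBIC) for i in(a,b)]);cv2.imwrite('pics/c3.png',c)
E
```

```text
clock: 2.1
position: [0.5141, -0.2542, 0.3304]
ee_rot: [3.139, 0.073, 0.002]
force: [-0.1, -0.2, 0.5]
width: 0.999
gripper_force: 0.0
2.1 [ 0.5141 -0.2542  0.3304]
clock: 3.15
position: [0.4935, 0.0812, 0.3301]
ee_rot: [3.137, -0.16, 0.003]
force: [0.9, -0.7, -0.3]
width: 1.001
gripper_force: 0.0
clock: 3.35
position: [0.4935, 0.0803, 0.3293]
ee_rot: [3.137, -0.163, 0.001]
force: [0.3, -0.3, 0.0]
width: 1.002
gripper_force: 0.0
3.35 [0.4935 0.0803 0.3293]
```

View pics/c3.png

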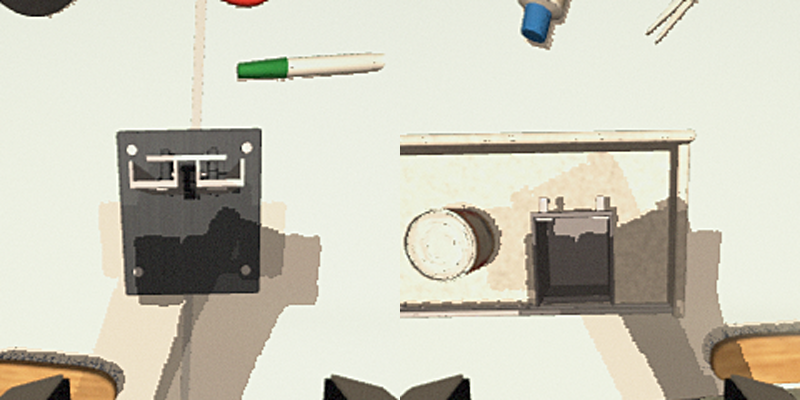

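The left half shows the uprights from above, with the front-face top edge running from (129,188) to (243,184) in the crop. The right half shows the bin rim, with the back edge from (533,216) to (612,213), the claw tips at (543,198) and (601,196), and the front edge from (536,303) to (611,303). I'll take pixel profiles for subpixel edges.

Run:
```python
from h import *
w2=np.load('w2.npz');w3=np.load('w3.npz')
g2=cv2.cvtColor(w2['image'],cv2.COLOR_BGR2GRAY);g3=cv2.cvtColor(w3['image'],cv2.COLOR_BGR2GRAY)
m=(g2[90:118,270:355]>130).astype(int)
print('up cols 274..350');print('\n'.join(str(90+i)+' '+''.join('#' if v else '.' for v in r) for i,r in enumerate(m)))
print('w3 rows, cols 274..334')
for r in range(116,136,1): print(r,''.join('%4d'%v for v in g3[r,276:332:1]))
```

```text
up cols 274..350
90 #.....#######..............................................................######....
91 #.....######.................................................................###.....
92 #......#####.....................................................#...................
93 #.................################################################...................
94 #.................################################################...................
95 #.................################################################........###........
96 #.......#.........############.###########.....###........................###........
97 #......###........................###..........###........................###........
98 #......###........................###..........###........................###........
99 #......###........................###...........##........................###........
100 #......###........................###...........##........................###........
101 #......###........................###...........##........................###........
102 #......##
[... 5329 characters left out ...]
1 114  96 210
133  221 232 186 142  94  47  37  36  40  46  36  31  49  67  65  63  60 152 170 161 159 159 164 158 163 161 165 159 164 162 162 160 159 159 163 159 165 161 161 160 159 160 156 160 163 157 162 173  87  48 132 116 114 110 208 235
134  215 234 180 140 107  54  35  48  35  40  37  40  59  70  67  67  55 151 164 164 161 163 157 165 160 160 159 161 161 158 155 160 161 160 160 159 159 160 161 163 159 162 160 162 160 158 165 174  85  41 128 111 114 107 221 242
135  220 233 180 131 113  62  35  45  34  45  45  40  64  71  66  59 146 168 164 162 165 159 161 158 164 164 164 160 161 163 160 159 160 162 163 158 162 161 161 160 160 160 161 157 161 160 163 176  90  42 127 117 114 110 225 249
```

Run:
```python
from h import *
w1=np.load('w1.npz');w2=np.load('w2.npz');w3=np.load('w3.npz')
g1=cv2.cvtColor(w1['image'],cv2.COLOR_BGR2GRAY)
m=(g1[46:70,274:356]>130)
print('\n'.join(str(46+i)+' '+''.join('#' if v else '.' for v in r) for i,r in enumerate(m)))
for nm,uv in dict(L=(277.8,112.4),R=(346.4,111.4)).items():
    print('up',nm,plane(ray(w2,uv,w2['T']),.179).round(4))
for nm,uv in dict(LL=(283,114),LR=(306.5,113),RL=(317.5,112),RR=(346.5,111)).items(): print(nm,plane(ray(w2,uv,w2['T']),.179).round(4))
for nm,uv in dict(footBL=(200+118/1.6667,131/1.6667),footBR=(200+261/1.6667,129/1.6667),footFL=(200+126/1.6667,294/1.6667),footFR=(200+260/1.6667,293/1.6667)).items(): print(nm,plane(ray(w2,uv,w2['T']),.01).round(4))
for nm,uv in dict(cL=(285.2,117.6),cR=(319.2,116.6)).items(): print(nm,plane(ray(w3,uv,w3['T']),.133).round(4))
g3=cv2.cvtColor(w3['image'],cv2.COLOR_BGR2GRAY).astype(float)
for r in range(132,184,6):
    row=cv2.GaussianBlur(g3[r-1:r+2].mean(0)[None],(1,1),0)[0];gr=np.diff(row)
    a=270+np.argmin(gr[270:284]);b=322+np.argmax(gr[322:336])
    pa=plane(ray(w3,(a+.5,r),w3['T']),.14);pb=plane(ray(w3,(b+.5,r),w3['T']),.14);print(r,a,b,pa.round(4)[:2],pb.round(4)[:2])
for r in range(172,190): print(r,g3[r,300:304].round())
for nm,uv in dict(FR=(335*0+200+211/1.6667,303/1.6667)).items(): print(plane(ray(w3,uv,w3['T']),.14).round(4))
for nm,uv in dict(rackBRc=(200+297/1.6667,131/1.6667),rackBL=(200,137/1.6667)).items(): print(nm,plane(ray(w3,uv,w3['T']),.089).round(4))
```

```text
46 ##################################################################################
47 ##################################################################################
48 #############################################################...................##
49 ###.................#########################################...................##
50 ###.................########################################........##..........##
51 ###.........##....................##.........###....................##..........##
52 ###.........##....................##.........###....................##..........##
53 ###.........##....................###........###....................##..........##
54 ###.........##....................##.........###....................##..........##
55 ###.........##....................##.........###....................######......##
56 ###......#####....................##.........###...................########.....##
57 ####....######....................##.........###...................########.....##
58 ####....######....................##.........###.................
[... 1528 characters left out ...]
] [0.5233 0.064 ]
162 275 328 [0.5226 0.1288] [0.5158 0.0634]
168 275 328 [0.5152 0.1299] [0.5084 0.0641]
174 275 328 [0.5077 0.131 ] [0.5008 0.0649]
180 275 328 [0.5001 0.1321] [0.4932 0.0656]
172 [55. 45. 53. 47.]
173 [53. 48. 52. 53.]
174 [54. 50. 53. 55.]
175 [50. 56. 50. 52.]
176 [50. 49. 51. 51.]
177 [52. 55. 54. 61.]
178 [70. 73. 68. 69.]
179 [75. 78. 76. 80.]
180 [72. 72. 69. 66.]
181 [61. 67. 75. 75.]
182 [101. 111.  97. 100.]
183 [102. 103.  99. 102.]
184 [112. 113. 111. 119.]
185 [97. 94. 97. 93.]
186 [104. 104. 107. 102.]
187 [100. 106. 100. 103.]
188 [74. 73. 70. 70.]
189 [251. 251. 252. 251.]
[0.4912 0.0682 0.14  ]
rackBRc [ 0.612  -0.0136  0.089 ]
rackBL [0.632  0.2216 0.089 ]
```

Run:
```python
from h import *
from cell import arm, get_image
w1=np.load('w1.npz');w2=np.load('w2.npz');t=np.load('top0.npz')
for a,b in (((285.7,64),(277.8,112.4)),((343.8,63.6),(346.4,111.4))): print(tri([ray(w1,a,w1['T']),ray(w2,b,w2['T'])]))
s=arm.observe();print(delta(s,[.5212,.0936,.114],-.07))
```

```text
(array([ 0.59329009, -0.20937864,  0.18078707]), np.float64(0.00028008802558025726))
(array([ 0.59776691, -0.28204007,  0.17916709]), np.float64(0.000257983579584539))
(np.float64(-0.034), array([ 0.0267, -0.0149,  0.2152]), 'tilt', array([ 5.e-04, -4.e-04, -1.e+00]))
```

In the tool's units: 0.045 m is 0.09, 0.03 m is 0.06, -0.034 rad is -0.0216.

```bash
python3 nudge.py '[[[0.0534,-0.0298,0.06],-0.0216,1],[[0,0,0.09],0,1],[[0,0,0.09],0,1],[[0,0,0.06],0,1],[[0,0,0],0,1],[[0,0,0],0,1],[[0,0,0],0,1]]' && python3 snap.py w4
python3 - <<'E'
from h import *
from cell import arm, get_image
print(delta(arm.observe(),[.5212,.0936,.114],-.07))
cv2.imwrite('pics/c4.png',cv2.resize(cv2.imread('pics/w4.png')[20:300,160:480],(640,560)))
E
```

```text
clock: 4.1
position: [0.5228, 0.0943, 0.181]
ee_rot: [-3.139, 0.106, -0.005]
force: [0.2, 0.6, 0.1]
width: 1.0
gripper_force: 0.0
4.1 [0.5228 0.0943 0.181 ]
(np.float64(0.002), array([-0.0016,  0.0009,  0.0671]), 'tilt', array([ 3.5e-03,  7.0e-04, -1.0e+00]))
```

View pics/c4.png

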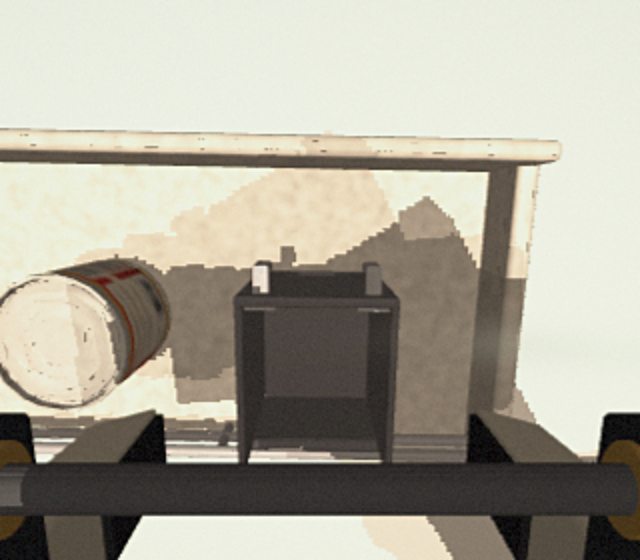

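The crop shows the bin centred between the fingers: its rim spans 235–398 (middle 317), and the finger inner edges are at 163 and 470. The claws are squarely at the back. I'll descend and grip.

In the tool's units: 0.034 m is 0.068, 0.033 m is 0.066.

```bash
python3 nudge.py '[[[-0.002,0.002,0.068],0,1],[[0,0,0.066],0,1],[[0,0,0],0,1],[[0,0,0],0,0.5],[[0,0,0],0,0.5],[[0,0,0],0,0.5],[[0,0,0],0,0.5],[[0,0,0],0,0.5],[[0,0,0],0,0.5]]' 30; python3 nudge.py '[[[0,0,0],0,0.4],[[0,0,0],0,0.4],[[0,0,0],0,0.4]]'
```

```text
clock: 5.05
position: [0.5209, 0.0935, 0.1128]
ee_rot: [-3.14, 0.105, -0.002]
force: [-0.9, 0.7, 8.0]
width: 0.652
gripper_force: 30.0
clock: 5.35
position: [0.521, 0.0935, 0.1128]
ee_rot: [-3.14, 0.106, -0.002]
force: [-0.3, 0.4, 6.8]
width: 0.656
gripper_force: 30.0
```

In the tool's units: -0.03 m is -0.06, -0.025 m is -0.05.

```bash
python3 nudge.py '[[[0,0,-0.02],0,0.4],[[0,0,-0.04],0,0.4],[[0,0,-0.06],0,0.4],[[0,0,-0.05],0,0.4],[[0,0,0],0,0.4],[[0,0,0],0,0.4]]'
python3 - <<'E'
from h import *
from cell import arm, get_image
s=arm.observe();print(s['position'],s['force'],s['gripper_force'])
yr=-.08;c=np.array([.553,.192]);b=s['position'][:2]+.006*np.array([1,-.07]);d=b-c
print('bin in rack',d@[np.cos(yr),np.sin(yr)],d@[-np.sin(yr),np.cos(yr)])
print(delta(s,[.41,.102,s['position'][2]],-.07))
E
```

```text
clock: 5.95
position: [0.5203, 0.0931, 0.1972]
ee_rot: [3.14, -0.106, 0.001]
force: [-0.0, 0.1, -1.5]
width: 0.652
gripper_force: 30.0
[0.52034836 0.09309385 0.19724009] [-0.02995738  0.10625068 -1.53047206] 29.982283115386963
bin in rack -0.018628778563763528 -0.10113833667422163
(np.float64(0.003), array([-0.1107, -0.0012,  0.    ]), 'tilt', array([ 7.e-04, -1.e-04, -1.e+00]))
```

In the tool's units: -0.04 m is -0.08, -0.022 m is -0.044.

```bash
python3 nudge.py '[[[-0.04,0,0],0,0.4],[[-0.08,0,0],0,0.4],[[-0.08,0,0],0,0.4],[[-0.044,0,0],0,0.4],[[0,0,0],0,0.4],[[0,0,0],0,0.4],[[0,0,0],0,0.4]]'; python3 snap.py w5
python3 - <<'E'
from h import *
from cell import arm, get_image
s=arm.observe()
cv2.imwrite('pics/c5.png',cv2.resize(cv2.imread('pics/w5.png')[60:300,180:460],(700,600)))
y=.06;S=np.array([.5596,-.2482]);ex=np.array([np.cos(y),np.sin(y)])
g=S-.006*ex
for dx in(-.09,-.0): print(dx,delta(s,[*(g+dx*ex),.146],y))
E
```

```text
clock: 6.65
position: [0.3992, 0.1013, 0.1965]
ee_rot: [-3.14, 0.106, 0.001]
force: [-0.0, 0.3, -0.7]
width: 0.654
gripper_force: 30.0
6.65 [0.3992 0.1013 0.1965]
-0.09 (np.float64(-0.128), array([0.043 , 0.3585, 0.0506]), 'tilt', array([-4.e-04,  2.e-04, -1.e+00]))
-0.0 (np.float64(-0.128), array([0.133 , 0.3585, 0.0506]), 'tilt', array([-4.e-04,  2.e-04, -1.e+00]))
```

View pics/c5.png

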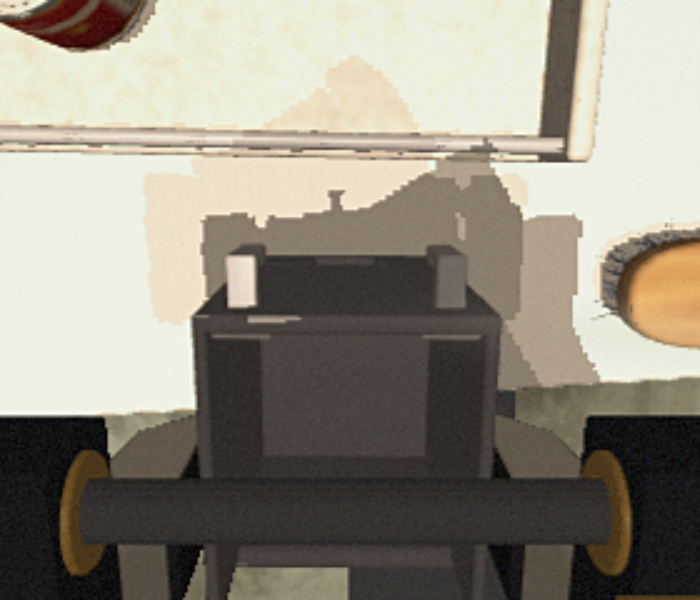

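The picture shows the bin square in the gripper, with the claw tips at (242,255) and (452,253) in the crop. It is clear of the rail, and the brush is off to the right. I'll measure the claws in the tool frame and move in front of the uprights.

```bash
python3 - <<'E'
from h import *
from cell import arm, get_image
w=np.load('w5.npz')
for uv in((276.6,162),(360.8,161.2)): print(plane(ray(w,uv,w['mount']),-.0202).round(4))
E
python3 nudge.py '[[[0,0.04,0],-0.0382,0.4],[[0,0.08,0],-0.0433,0.4],[[0,0.09,0],0,0.4],[[0,0.09,0],0,0.4],[[0,0.09,0],0,0.4],[[0,0.09,0],0,0.4],[[0.02,0.09,0],0,0.4],[[0.02,0.08,0],0,0.4],[[0.02,0.06,0],0,0.4],[[0.02,0,0],0,0.4]]'; python3 nudge.py '[[[0,0,0.04],0,0.4],[[0,0,0],0,0.4],[[0,0,0],0,0.4],[[0,0,0],0,0.4]]'; python3 snap.py w6;python3 - <<'E'
from h import *
from cell import arm, get_image
cv2.imwrite('pics/c6.png',cv2.resize(cv2.imread('pics/w6.png')[10:250,180:460],(700,600),interpolation=cv2.INTER_CUBIC))
E
```

```text
[ 0.0512 -0.0193 -0.0202]
[ 0.0516  0.0221 -0.0202]
clock: 7.7
position: [0.4549, -0.2563, 0.1961]
ee_rot: [3.139, 0.084, -0.001]
force: [-0.4, 0.5, -1.3]
width: 0.653
gripper_force: 30.0
clock: 8.1
position: [0.4552, -0.2504, 0.1775]
ee_rot: [3.14, 0.096, 0.001]
force: [-0.7, 0.3, -0.9]
width: 0.652
gripper_force: 30.0
8.1 [ 0.4552 -0.2504  0.1775]
```

View pics/c6.png

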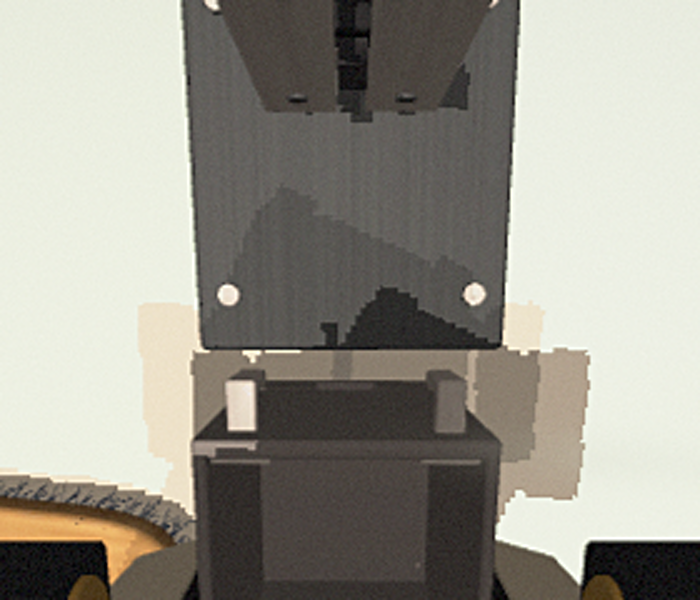

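The picture shows the uprights' base edge from (265,108) to (440,108) and the foot front edge from (203,347) to (502,348). Both are parallel to the claw line through (242,380) and (448,375), so the yaw is right. I'll work out the remaining offsets in the tool frame.

Run:
```python
from h import *
from cell import arm, get_image
w=np.load('w6.npz');s=arm.observe();z=s['position'][2]-.01
p=lambda u,v:(u/2.5+180-.3,v/2.5+10-.3)
for n,uv in dict(upL=(265,108),upR=(440,109),fL=(203,347),fR=(502,348)).items(): print(n,plane(ray(w,p(*uv),w['mount']),z).round(4))
for n,uv in dict(cL=(241,380),cR=(447,377)).items(): print(n,plane(ray(w,p(*uv),w['mount']),-.0202).round(4))
y=.06;S=np.array([.5596,-.2482]);ex=np.array([np.cos(y),np.sin(y)]);ey=np.array([-ex[1],ex[0]])
M=R.from_rotvec(s['ee_rot']).as_matrix();print('yaw',np.arctan2(M[1,0],M[0,0]))
b=s['position'][:2]+M[:2,:2]@[.0059,.0014]
print('bin in seat',(b-S)@ex,(b-S)@ey,s['position'][2]-.0628-.06)
```

```text
upL [ 0.1418 -0.0329  0.1676]
upR [0.1415 0.0411 0.1676]
fL [ 0.042  -0.0643  0.1676]
fR [0.0416 0.0732 0.1676]
cL [ 0.0512 -0.0195 -0.0202]
cR [ 0.0518  0.021  -0.0202]
yaw 0.06099618198452068
bin in seat -0.09845002329346114 0.0025725275632046507 0.05482761521368554
```

In the tool's units: 0.03 m is 0.06, 0.02 m is 0.04.

```bash
python3 nudge.py '[[[0.04,0.006,0.034],0,0.4],[[0.06,0,0.034],0,0.4],[[0.05,0,0],0,0.4],[[0,0,0],0,0.4],[[0,0,0],0,0.4],[[0,0,0],0,0.4]]'
cat > st.py <<'E'
from h import *
from cell import arm, get_image
s=arm.observe()
y=.06;S=np.array([.5596,-.2482]);ex=np.array([np.cos(y),np.sin(y)]);ey=np.array([-ex[1],ex[0]])
M=R.from_rotvec(s['ee_rot']).as_matrix();print('yaw',np.arctan2(M[1,0],M[0,0]),'zaxis',M[:,2].round(4))
b=s['position'][:2]+M[:2,:2]@[.0059,.0011]
print('bin in seat',(b-S)@ex,(b-S)@ey,s['position'][2]-.0628-.06,'F',s['force'].round(2))
E
python3 st.py; python3 snap.py w7
python3 - <<'E'
import cv2
cv2.imwrite('pics/c7.png',cv2.resize(cv2.imread('pics/w7.png')[0:240,180:460],(700,600),interpolation=cv2.INTER_CUBIC))
E
```

```text
clock: 8.75
position: [0.5291, -0.2493, 0.1434]
ee_rot: [3.14, 0.095, -0.0]
force: [-0.4, 0.2, -1.8]
width: 0.653
gripper_force: 30.0
yaw 0.060242636679938136 zaxis [-1.e-04 -5.e-04 -1.e+00]
bin in seat -0.024566252504686303 -0.00039774334478658306 0.020587259372310096 F [-0.38  0.16 -1.78]
8.75 [ 0.5291 -0.2493  0.1434]
```

View pics/c7.png

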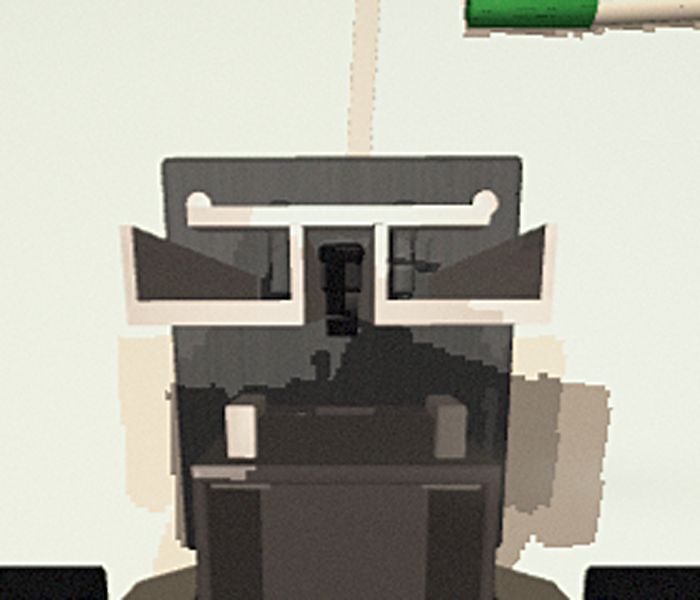

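The picture shows the uprights' top front edge at row 323 (columns 125–553, middle 339) and the claw tips at row 403 (middle 346). Allowing for parallax, the claws sit about 1 mm too far right. I'll correct that and enter the slots.

In the tool's units: 0.008 m is 0.016, -0.001 m is -0.002.

```bash
python3 nudge.py '[[[0.016,-0.002,0],0,0.4],[[0.012,0,0],0,0.4],[[0.01,0,0],0,0.4],[[0.008,0,0],0,0.4],[[0,0,0],0,0.4],[[0,0,0],0,0.4],[[0,0,0],0,0.4]]'; python3 st.py
```

```text
clock: 9.5
position: [0.5525, -0.2467, 0.1428]
ee_rot: [3.14, 0.095, -0.001]
force: [0.2, -0.2, -1.8]
width: 0.648
gripper_force: 30.0
yaw 0.060499912176610146 zaxis [-4.e-04 -0.e+00 -1.e+00]
bin in seat -0.0010927145686713546 0.0008269807216653813 0.020040307331761598 F [ 0.24 -0.16 -1.82]
```

In the tool's units: 0.001 m is 0.002.

```bash
python3 nudge.py '[[[0.002,0,0],0,0.4],[[0,0,0],0,0.4],[[0,0,0],0,0.4]]'; python3 nudge.py '[[[0.003,0,0],0,0.4],[[0,0,0],0,0.4],[[0,0,0],0,0.4]]'; python3 st.py; python3 snap.py w8
python3 - <<'E'
import cv2
cv2.imwrite('pics/c8.png',cv2.resize(cv2.imread('pics/w8.png')[40:240,200:440],(720,600),interpolation=cv2.INTER_CUBIC))
E
```

```text
clock: 9.8
position: [0.5537, -0.2466, 0.143]
ee_rot: [3.14, 0.095, 0.0]
force: [0.8, -0.7, -1.4]
width: 0.654
gripper_force: 30.0
clock: 10.1
position: [0.555, -0.2466, 0.1428]
ee_rot: [3.14, 0.095, -0.001]
force: [-1.9, -1.0, -0.8]
width: 0.65
gripper_force: 30.0
yaw 0.06055027352755744 zaxis [-5.e-04 -1.e-04 -1.e+00]
bin in seat 0.0014156537475002056 0.0007865966545234986 0.020026469772068428 F [-1.85 -1.   -0.76]
10.1 [ 0.555  -0.2466  0.1428]
```

View pics/c8.png

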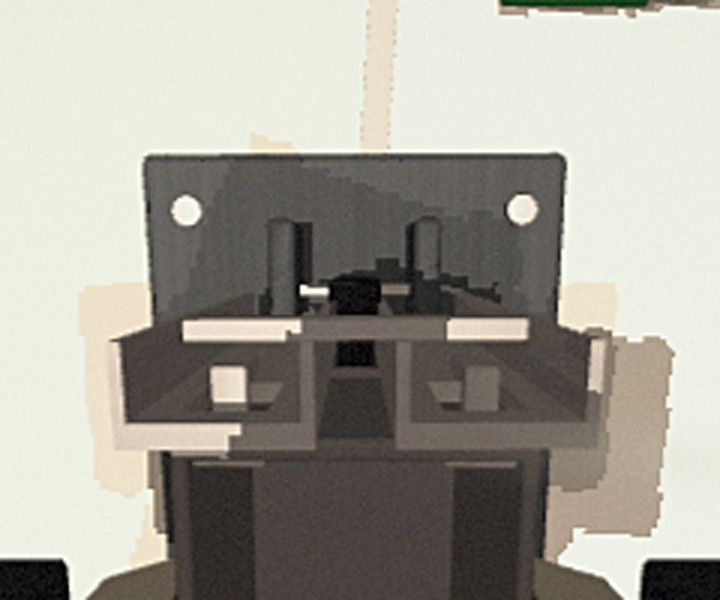

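Both claws (at (228,385) and (482,388)) are through, behind the front plate of the uprights, with light contact. I'll back off 1 mm and press down.

In the tool's units: 0.005 m is 0.01, 0.004 m is 0.008.

```bash
python3 nudge.py '[[[-0.002,0,0.008],0,0.4],[[0,0,0.01],0,0.4],[[0,0,0.008],0,0.4],[[0,0,0.008],0,0.4],[[0,0,0.006],0,0.4],[[0,0,0],0,0.4],[[0,0,0],0,0.4],[[0,0,0],0,0.4]]'; python3 st.py
```

```text
clock: 10.95
position: [0.5546, -0.2464, 0.123]
ee_rot: [3.14, 0.096, 0.001]
force: [0.4, -0.1, -1.2]
width: 0.654
gripper_force: 30.0
yaw 0.060894760577392515 zaxis [ 4.e-04  0.e+00 -1.e+00]
bin in seat 0.000990499044822046 0.0009717143781297294 0.00015667573330754858 F [ 0.43 -0.1  -1.21]
```

In the tool's units: 0.001 m is 0.002.

```bash
for i in 1; do python3 nudge.py '[[[0,0,0.002],0,0.4],[[0,0,0],0,0.4],[[0,0,0],0,0.4]]'; python3 nudge.py '[[[0,0,0.002],0,0.4],[[0,0,0],0,0.4],[[0,0,0],0,0.4]]'; done; python3 st.py
```

```text
clock: 11.25
position: [0.5546, -0.2465, 0.1224]
ee_rot: [3.14, 0.096, 0.001]
force: [-2.2, 0.8, 3.8]
width: 0.648
gripper_force: 30.0
clock: 11.55
position: [0.5546, -0.2465, 0.1222]
ee_rot: [3.14, 0.096, 0.002]
force: [-4.4, 0.7, 12.4]
width: 0.646
gripper_force: 30.0
yaw 0.061012566107194514 zaxis [ 1.1e-03 -5.0e-04 -1.0e+00]
bin in seat 0.0010020108637055416 0.0008546105186345915 -0.000586759801371961 F [-4.36  0.68 12.42]
```

It has bottomed out at the seat height with about 12 N. I'll test the catch with a gentle upward pull.

In the tool's units: -0.002 m is -0.004.

```bash
python3 nudge.py '[[[0,0,-0.004],0,0.4],[[0,0,0],0,0.4],[[0,0,0],0,0.4]]';python3 nudge.py '[[[0,0,-0.004],0,0.4],[[0,0,0],0,0.4],[[0,0,0],0,0.4]]'; python3 st.py
```

```text
clock: 11.85
position: [0.5542, -0.2465, 0.1226]
ee_rot: [-3.14, -0.095, 0.0]
force: [0.2, 0.4, -1.5]
width: 0.655
gripper_force: 30.0
clock: 12.15
position: [0.554, -0.2464, 0.1244]
ee_rot: [-3.14, -0.095, 0.001]
force: [1.3, -0.8, -7.8]
width: 0.653
gripper_force: 30.0
yaw 0.06075612207736788 zaxis [-8.e-04  3.e-04 -1.e+00]
bin in seat 0.0004184701036627964 0.0010450835514675186 0.001559755060741852 F [ 1.32 -0.82 -7.76]
```

The catch holds: after 1.5 mm of rise it resists with 7.8 N. I'll settle the bin back down, release and retreat upward.

In the tool's units: 0.0025 m is 0.005.

```bash
python3 nudge.py '[[[0,0,0.005],0,0.4],[[0,0,0],0,0.4],[[0,0,0],0,0.85],[[0,0,0],0,0.85],[[0,0,0],0,0.85],[[0,0,0],0,0.85],[[0,0,0],0,0.85]]' && python3 nudge.py '[[[0,0,-0.04],0,0.85],[[0,0,-0.08],0,0.85],[[0,0,-0.08],0,0.85],[[-0.08,0,-0.06],0,0.85],[[-0.08,0,0],0,0.85],[[0,0,0],0,0.85],[[0,0,0],0,0.85],[[0,0,0],0,0.85]]'; python3 snap.py w9
python3 - <<'E'
import cv2,numpy as np
from cell import arm, get_image
a=get_image('scene')['image'][125:305,215:430];b=cv2.imread('pics/w9.png')[0:240,180:460]
cv2.imwrite('pics/c9.png',np.hstack([cv2.resize(a,(400,335),interpolation=cv2.INTER_CUBIC),cv2.resize(b,(391,335),interpolation=cv2.INTER_CUBIC)]))
E
```

```text
clock: 12.85
position: [0.5543, -0.2465, 0.1225]
ee_rot: [3.14, 0.095, 0.0]
force: [0.2, 1.3, -0.5]
width: 0.849
gripper_force: 0.0
clock: 13.65
position: [0.4752, -0.2511, 0.2523]
ee_rot: [-3.14, -0.096, -0.001]
force: [-0.2, -0.5, 0.6]
width: 0.85
gripper_force: 0.0
13.65 [ 0.4752 -0.2511  0.2523]
```

View pics/c9.png

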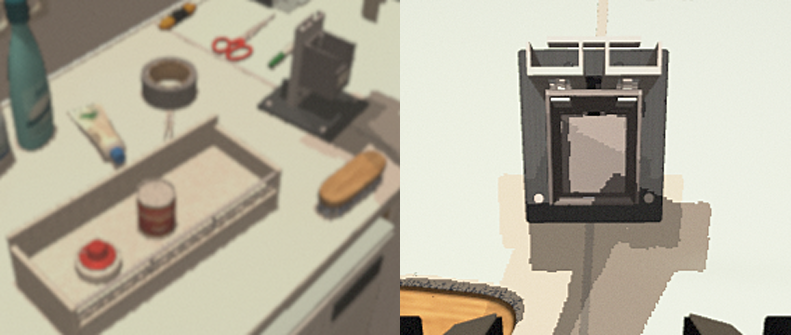

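The bin hangs upright and square on the uprights (right half, rim at (547–642, 92–205)). The gripper is clear, and the tin, timer, brush and tape are where they were.

```bash
python3 -c "
from cell import arm, get_image
print(arm.sign_off())"
```

```text
the job is handed in; nothing more can be done
None
```

The bin hangs on the uprights with both claws hooked, the catch locked (it held against an upward pull) and the gripper clear; the tin, timer, brush and tape look unmoved, and the job was handed in at about 13.7 s, though no verdict was returned.

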